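# Put the soldering tools back into their foam inserts

### The job

The soldering tools have been left lying on the desk: put the blue desoldering pump, the yellow screwdriver, the small black screwdriver and the green-lidded tin back into the foam drawer tray, each lying fully down in the cut-out that was made for it (handle in the wide part, blade in the narrow part). Leave the blue screwdriver and the circuit board where they lie.

Things in the scene. Friction and masses are not known exactly. Their poses are not given: they have to be found in the camera images.
- desolder_pump: Blue desoldering pump with a white nozzle, a round barrel lying on the desk along its y axis, 200 mm long, about 22 mm thick (24 mm high); nozzle and plunger are thinner than the barrel, which runs from y = -78 to +72 mm. Origin: middle of its length, on the underside. It may lie in its slot either way round.
- yellow_driver: Screwdriver with a yellow handle, lying along its y axis, 155 mm long. The handle is 26 mm wide (x), 27 mm high and runs from y = -8 to +78 mm; the steel blade runs from there to y = -77 mm. Origin: middle of its length, on the underside. Grip the handle across x at about y = +35 mm.
- black_driver: Small screwdriver with a black and orange handle, lying along its y axis, 105 mm long. The handle is 18 mm wide (x), 19 mm high and runs from y = -8 to +52 mm; the thin blade runs from there to y = -52 mm. Origin: middle of its length, on the underside. Grip the handle across x at about y = +22 mm.
- flux_tin: Round closed tin with a green lid, 56 mm across and 23 mm high, standing on the desk; the lid is its top 9 mm and overhangs the body by 1 mm. Origin: centre of the underside, z up. Any yaw will do.
- pump_insert: Black foam insert, 76 (x) x 236 (y) x 28 mm, fixed, one of 4 side by side in a low tray, in any order. Origin: underside centre, z up. Red pocket floor 12 mm above origin. Longest cut-out: straight slot 32 mm wide, y = -107 to +107; right when the pump's origin is over this origin, lengthwise. A finger trough at floor depth crosses all 4 inserts at y = 5 to 47.
- yellow_insert: Black foam insert, 76 (x) x 236 (y) x 28 mm, fixed, one of 4 side by side in a low tray, in any order. Origin: underside centre, z up. Red pocket floor 12 mm above origin. Large driver cut-out: 36 mm wide for the handle, y = -24 to +76, 16 mm for the blade to y = -96. Right when the driver's axes match these, its origin at y = -9. A finger trough at floor depth crosses all 4 inserts at y = 5 to 47.
- black_insert: Black foam insert, 76 (x) x 236 (y) x 28 mm, fixed, one of 4 side by side in a low tray, in any order. Origin: underside centre, z up. Red pocket floor 12 mm above origin. Small driver cut-out: 28 mm wide for the handle, y = -11 to +63, 14 mm for the blade to y = -58. Right when the driver's axes match these, its origin at y = +4. A finger trough at floor depth crosses all 4 inserts at y = 5 to 47.
- tin_insert: Black foam insert, 76 (x) x 236 (y) x 28 mm, fixed, one of 4 side by side in a low tray, in any order. Origin: underside centre, z up. Its round recess, 68 mm across, centred at x = 0, y = -50 mm, is only 8 mm deep: red floor 20 mm above the origin, so the seated tin stands 15 mm proud and can be held by its upper part. A finger trough at floor depth crosses all 4 inserts at y = 5 to 47.
- blue_driver: Bystander, not to be moved: screwdriver with a blue handle, 150 x 22 x 24 mm, lying along its y axis on the desk behind the tools. Origin: middle of its length, on the underside.
- circuit_board: Bystander, not to be moved: green populated circuit board, 45 x 62 x 15 mm, lying on the desk behind the tools. Origin: centre of the underside.
Mind the look-alikes: they are no part of the job. Of the things like the flux_tin, leave any that is purple; of the rest the larger one is meant.

How it is judged:
By the outcome, as a careful person would: the job done as asked, in the order asked, and still so for the second after the job is handed in, with the robot touching nothing.
It also fails if it takes over 112 s, if anything falls off the work surface, if the arm or the gripper's body presses on something with over 40 N, if the wrist force passes 120 N, or if a joint passes its speed limit or range.

### The arm

A 7-joint arm with a two-finger parallel gripper is mounted at the origin on a cart in front of the work surface, level with it; the furniture and walls round the work are solid. World frame = base frame: x ahead of the robot, y to its left, z up, the work surface at z = 0. Lengths are in m, angles in rad, forces in N, time in s.
With the tool pointing down it reaches from about 0.4 to 0.85 m from the base axis. Payload 4.5 kg.
Tool frame: the origin (TCP) lies midway between the tips of the shut fingers; the grasp point (between the pads) lies 19 mm behind it (arm.hold_point_z is the z of the grasp point in the tool frame, in m); z points along the fingers, y is the line along which they close (so a half turn about z gives the same grasp; the last joint's range is limited). The gripper opens to 85 mm and grips with 20 to 120 N. Pads are 22 mm wide; open, the fingers measure 114 mm over their backs; the gripper's body (76 mm by 85 mm) begins 54 mm behind the grasp point. The pads swing forward as they close: fully open they stand 13 mm farther back than shut.
Start: joints at [1.189, 0.689, -0.195, 1.565, 0.157, 0.902, -0.215], TCP at [0.252, -0.572, 0.231] pointing down, gripper open.
Joint ranges: [-3.01, 3.01], [-0.46, 2.08], [-1.47, 1.51], [0.13, 2.56], [-1, 4.14], [0.04, 2.09], [-2.66, 2.66]. Speed limits (rad/s): [2.57, 2.57, 3.14, 3.14, 3.14, 3.14, 3.14].

### API

Orientations are given as [roll, pitch, yaw] about the fixed x, y, z axes, in that order (R = Rz(yaw) Ry(pitch) Rx(roll)).
In Python, from bench import arm gives the robot as it stands.
- The arm moves only by the tool apply_moves, never from a script. Its argument "rows" is a list of rows, each a list of 3 entries, a list of its own where there are three numbers: the gripper command: -1 is shut, 1 is fully open, values between are in proportion, then the shift along the tool's x, y, z scaled (see below), then the turn about the tool's z scaled (see below). A call has 1 to 10 rows; each row shifts and turns the commanded pose from where the row before left it, along the tool's axes as they then stand; what a row does not reach is not made up. The controller multiplies each number of a shift by 12 cm and each number of a turn by pi/2 rad. A row lasts 1/10 s, in which the tool goes at most 50 mm and 8.59 degrees, less where a joint would pass 70% of its speed; a pose out of reach is approached as far as the arm can. A call with a number of a shift or a turn outside -1 to 1 is refused whole. A call with a gripper value outside its range is refused whole. The fingers move at their own pace and stop on an object; the grip force is fixed at half the most. Time passes only in rows, so rows that do not move let the fingers close. It gives the time, the measured TCP pose, the force, the opening and the grip force at its end, in the units of the state.
- arm.read_state(): the state, without advancing time (a new reading comes with each control period).
- arm.capture(name): name is "scene" or "top" or "wrist"; returns a dict with "color" (384x512x3 uint8, red, green, blue), "z_map" (384x512 float32, m along the optical axis (not along the pixel's ray), 0 where there is no reading), "fx", "fy", "cx", "cy" (pixels), "extrinsics" (4x4, takes a point from world to camera coordinates). Camera axes: x right, y up, looking along -z (the intrinsics and any distortion apply to the point x, -y, -z); pixel columns grow to the right and rows downward; lengths in m; the calibration is good to about 2 mm. A picture is of the moment at which its call begins.
- arm.job_done(): hands the job in; it is judged then, once.
Trained networks look in a picture, given as the dict that the camera call returned (one of the last four; its "shot" number tells which), for a name from the list of things; names that differ only in an ending like _2 or _b are one class to them, and where a whole thing is asked for, a point or a joint stands for the part that bears it (a point fixed in the world has none). Each returns a list of dicts, best first, with "score" (0 to 1); they miss things now and then, are a little off and sometimes report something else, mostly with a low value. They report only what shows in the picture. A call takes as long as a camera call. They do not tell look-alikes from the thing itself.
- arm.regions_of(picture, thing): "pixels" (384x512 bool, what is visible of it) and "centre" ([column, row] in pixels, amid what is visible of it).
The state is a dict: "clock": time; "joints": joint angles; "joint_velocities": joint speeds; "effort": joint torques, N m; "position": TCP position; "ee_rot": TCP orientation; "ft_force": force on the tool from outside, world axes, zero at the start; "ft_torque": the same for the moment, N m; "finger_gap": opening from 0.0 (shut) to 1.0 (fully open); "gripper_force": force on a finger pad.
Only numpy, scipy, OpenCV 4.12 (cv2) and the standard library are available. Lean on these libraries where they do the work, as an engineer would, in place of code of your own. Each camera call takes 0.05 s, during which the arm holds its last target. There are 200 camera calls.

## Working session

There is one attempt and no reset: what is moved stays moved. The work goes in short steps, Python scripts to look and compute and a tool call to move; the robot and the scene stay as the last step left them, time stands still between calls to the robot, and variables do not carry over. Pictures are saved under pics/ and viewed, at most 14 in all, crops included, and the job is handed in when it is done.

Besides the shell and the picture viewer there is one more tool, called after ">>>" by a JSON object that holds its "api" and its "payload". apply_moves: Moves the arm, as the interface text tells. Shifts and turns lie within -1 to 1; 1 stands for 12 cm of shift or pi/2 rad of turn. Its arguments: {"type":"object","properties":{"rows":{"type":"array","items":{"type":"array"}}},"required":["rows"]}

```bash
ls; mkdir -p pics; cat > h.py <<'E'
import numpy as np, cv2
from bench import arm
def world(p, mask=None):
    z=p["z_map"]; v,u=np.mgrid[0:384,0:512]
    x=(u-p["cx"])/p["fx"]*z; y=(v-p["cy"])/p["fy"]*z
    P=np.stack([x,-y,-z,np.ones_like(z)],-1)
    W=P@np.linalg.inv(np.array(p["extrinsics"])).T
    W[z==0]=np.nan
    return W[...,:3]
def save(p,n): cv2.imwrite(f"pics/{n}.png",cv2.resize(p["color"][...,::-1],(800,600)))
E
python3 - <<'E'
from h import *
s=arm.read_state(); print(s, arm.hold_point_z)
for c in ("scene","top"):
    p=arm.capture(c); save(p,c+"0"); W=world(p)
    print(c,p["fx"],p["cx"],np.array(p["extrinsics"]).round(3).tolist(), [k for k in p])
    for n in "desolder_pump yellow_driver black_driver flux_tin pump_insert yellow_insert black_insert tin_insert blue_driver circuit_board".split():
        for r in arm.regions_of(p,n)[:4]:
            m=r["pixels"]; print(n,round(r["score"],2),np.round(r["centre"]),m.sum(),np.nanmedian(W[m],0).round(3),np.nanmax(W[m][:,2]).round(3))
E
```

```text
pics
{'clock': 0.0, 'joints': array([ 1.18878775,  0.69002972, -0.1944995 ,  1.56637826,  0.15729663,
        0.90248305, -0.21510295]), 'joint_velocities': array([ 1.17754332e-03,  2.83305640e-05, -8.28149229e-04, -1.31843081e-05,
        7.54763716e-04, -3.71407019e-04, -3.07361555e-04]), 'effort': array([-2.18930754e-04, -5.39615929e+01, -1.26624037e+00, -1.58547539e+01,
        9.19685292e-03,  9.52036644e-03, -1.53441633e-07]), 'position': array([ 0.25213354, -0.57115677,  0.23044601]), 'ee_rot': array([-3.13969019e+00,  1.39574987e-04,  4.15881105e-01]), 'ft_force': array([-0.6494104 , -0.41093509,  0.25599152]), 'ft_torque': array([-0.00447013,  0.00963119,  0.0060429 ]), 'gripper_force': 0.0, 'finger_gap': 0.9987353323408966} -0.0187
scene 470.02670343728266 256.3141627989433 [[-0.827, -0.562, -0.013, 0.422], [0.283, -0.435, 0.855, -0.222], [-0.486, 0.703, 0.519, -1.103], [0.0, 0.0, 0.0, 1.0]] ['color', 'z_map', 'fx', 'fy', 'cx', 'cy', 'extrinsics', 'shot']
desolder_pump 0.71 [322. 151.] 250 [ 0.503 -0.405  0.015] 0.026
yellow_driver 0.48 [307. 176.] 184 [ 0.473 -0.208  0.018
[... 1054 characters left out ...]
.] 262 [ 0.474 -0.213  0.022] 0.031
black_driver 0.68 [351. 209.] 136 [ 0.498 -0.306  0.015] 0.024
black_driver 0.6 [123. 194.] 2481 [0.542 0.302 0.03 ] 0.04
flux_tin 0.88 [260. 246.] 347 [ 0.398 -0.064  0.022] 0.029
flux_tin 0.75 [261. 178.] 185 [ 0.581 -0.066  0.018] 0.023
flux_tin 0.57 [286. 212.] 321 [ 0.494 -0.124  0.022] 0.031
pump_insert 0.91 [182. 185.] 2473 [0.562 0.152 0.027] 0.041
yellow_insert 0.95 [152. 188.] 2418 [0.553 0.227 0.03 ] 0.04
black_insert 0.72 [213. 179.] 2339 [0.573 0.074 0.03 ] 0.041
tin_insert 0.94 [127. 193.] 2576 [0.543 0.301 0.03 ] 0.04
blue_driver 0.49 [342. 136.] 204 [ 0.694 -0.295  0.018] 0.028
circuit_board 0.64 [295. 142.] 295 [ 0.675 -0.159  0.003] 0.018
```

```bash
python3 - <<'E'
from h import *
p=cv2.imread("pics/top0.png"); p=p[180:440,130:680]; cv2.imwrite("pics/top0c.png",cv2.resize(p,(800,378),interpolation=cv2.INTER_CUBIC))
E
```

```text
(no output)
```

View pics/top0c.png

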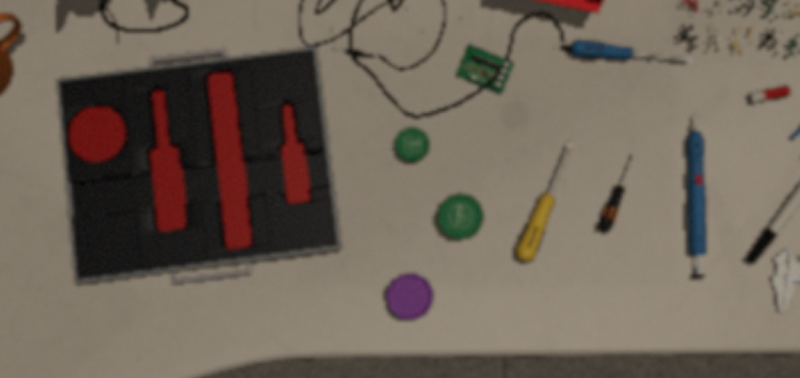

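View pics/scene0.png

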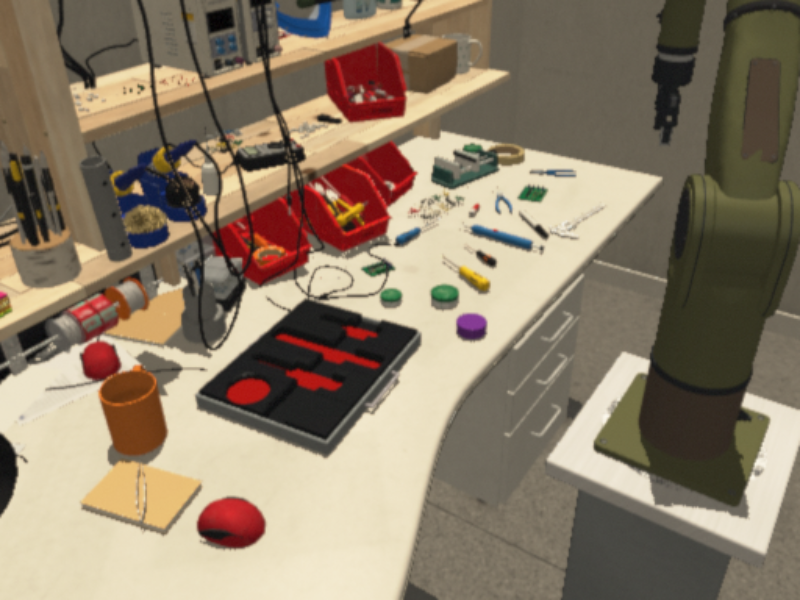

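The top crop shows, from the left, the tin recess, the yellow slot, the pump slot and the black slot, with the wide ends towards the robot. The target tin is the larger green one at (458,217). The purple tin at (408,297) and the small green one at (410,145) are the decoys.

```bash
cat >> h.py <<'E'
def plane(p,uv,z):
    """pixels -> world on the plane of height z"""
    T=np.linalg.inv(np.array(p["extrinsics"])); uv=np.asarray(uv,float).reshape(-1,2)
    d=np.c_[(uv[:,0]-p["cx"])/p["fx"],-(uv[:,1]-p["cy"])/p["fy"],-np.ones(len(uv))]@T[:3,:3].T
    o=T[:3,3]; return o+d*((z-o[2])/d[:,2])[:,None]
def redpockets(p,zf=0.015,box=None,amin=40):
    h=cv2.cvtColor(p["color"],cv2.COLOR_RGB2HSV); m=(((h[...,0]<8)|(h[...,0]>172))&(h[...,1]>130)&(h[...,2]>60)).astype(np.uint8)
    n,l,st,c=cv2.connectedComponentsWithStats(m)
    out=[]
    for i in range(1,n):
        if st[i,4]<amin: continue
        v,u=np.where(l==i); X=plane(p,np.c_[u,v],zf)[:,:2]
        (cx,cy),(w,hh),a=cv2.minAreaRect(X.astype(np.float32)*1000)
        q=X-X.mean(0); e=np.linalg.svd(q,full_matrices=False)[2][0]
        e=e*np.sign(-e[0]) # towards robot (-x)
        out.append((st[i,4],X.mean(0).round(4),np.round([cx,cy,w,hh,a],1),round(np.arctan2(e[1],e[0]),3),np.round([(q@e).min(),(q@e).max()],3),np.nanmedian(world(p)[l==i],0).round(4)))
    return out
E
python3 - <<'E'
from h import *
p=arm.capture("top"); W=world(p)
for r in redpockets(p):
    if abs(r[1][0]-.56)<.15 and .0<r[1][1]<.4: print(*r)
d=W[...,2][(abs(W[...,0]-.45)<.04)&(abs(W[...,1]+.3)<.2)]; print("desk z",np.nanmedian(d))
for n in "desolder_pump yellow_driver black_driver flux_tin".split():
    for r in arm.regions_of(p,n):
        X=plane(p,np.argwhere(r["pixels"])[:,::-1],.012)[:,:2]; q=X-X.mean(0); e=np.linalg.svd(q,full_matrices=False)[2][0]; e*=np.sign(-e[0])
        rect=cv2.minAreaRect((X*1000).astype(np.float32))
        print(n,round(r["score"],2),X.mean(0).round(4),"yaw",np.arctan2(e[1],e[0]).round(3),(q@e).min().round(3),(q@e).max().round(3),np.round(rect[0]),np.round(rect[1]),np.percentile(W[r["pixels"]][:,2],[50,95]).round(3))
m=W[...,2][(abs(W[...,0]-.56)<.1)&(abs(W[...,1]-.19)<.1)]
print(np.histogram(m[~np.isnan(m)],bins=np.arange(0,.06,.003)))
E
```

```text
928 [0.5624 0.1498] [564.4 149.1 215.2  34.9   7. ] -3.016 [-0.109  0.106] [0.5609 0.1499 0.0159]
635 [0.5481 0.2249] [564.  225.5 169.9  38.3   6.1] -3.014 [-0.101  0.069] [0.5424 0.2261 0.0161]
375 [0.5597 0.0727] [570.8  73.3 120.   31.2   6.6] -3.008 [-0.071  0.049] [0.5556 0.0735 0.0161]
505 [0.5961 0.3094] [595.5 309.3  68.2  66.2  89.7] 2.003 [-0.035  0.034] [0.5945 0.3069 0.024 ]
desk z 0.00011988829123654732
desolder_pump 0.64 [ 0.6956 -0.2985] yaw -1.711 -0.032 0.038 [ 696. -302.] [70. 19.] [0.019 0.024]
desolder_pump 0.58 [ 0.5177 -0.4098] yaw 3.111 -0.086 0.074 [ 523. -410.] [ 22. 160.] [nan nan]
yellow_driver 0.79 [ 0.4904 -0.2193] yaw 2.734 -0.1 0.054 [ 510. -232.] [ 28. 154.] [0.021 0.027]
black_driver 0.74 [0.5643 0.1528] yaw -3.014 -0.124 0.119 [567. 153.] [243.  80.] [nan nan]
black_driver 0.72 [ 0.5035 -0.3077] yaw 2.73 -0.031 0.03 [ 504. -308.] [17. 60.] [nan nan]
flux_tin 0.69 [ 0.3981 -0.0648] yaw 1.774 -0.027 0.028 [398. -65.] [54. 48.] [0.023 0.027]
flux_tin 0.53 [ 0.4935 -0.1242] yaw 1.983 -0.028 0.028 [ 493. -124.] [57. 52.] [nan nan]
flux_tin 0.47 [ 0.5811 -0.0678] yaw -2.514 -0.022 0.021 [581. -67.] [43. 39.] [0.017 0.021]
(array([   0,    0,    3,   96,  638, 1003,  419,  108,  171,  739, 1440,
        746,   97,    5,    0,    0,    0,    0,    0]), array([0.   , 0.003, 0.006, 0.009, 0.012, 0.015, 0.018, 0.021, 0.024,
       0.027, 0.03 , 0.033, 0.036, 0.039, 0.042, 0.045, 0.048, 0.051,
       0.054, 0.057]))
```

>>> {"api": "apply_moves", "payload": {"rows": [[1,[0,0,0],0.0946],[1,[0,0,0],0.0946],[1,[0,0,0],0.0946],[1,[0.29,-0.2,0],0],[1,[0.29,-0.2,0],0],[1,[0.29,-0.2,0],0],[1,[0.29,-0.2,0],0],[1,[0.29,-0.2,0],0],[1,[0.29,-0.2,0],0],[1,[0.29,-0.2,0],0]]}}

```text
clock: 2.35
position: [0.5024, -0.41, 0.2314]
ee_rot: [3.141, -0.0, -0.03]
ft_force: [0.4, -1.3, -0.4]
finger_gap: 1.0
gripper_force: 0.0
```

```bash
cat >> h.py <<'E'
def fit(p,name,z=.012):
    for r in arm.regions_of(p,name):
        X=plane(p,np.argwhere(r["pixels"])[:,::-1],z)[:,:2]; q=X-X.mean(0); e=np.linalg.svd(q,full_matrices=False)[2][0]; e*=np.sign(-e[0])
        c,wh,_=cv2.minAreaRect((X*1000).astype(np.float32))
        print(name,round(r["score"],2),X.mean(0).round(4),"yaw",np.arctan2(e[1],e[0]).round(3),(q@e).min().round(3),(q@e).max().round(3),np.round(c,1),np.round(wh))
def pose():
    s=arm.read_state(); print("t",round(s["clock"],2),"pos",s["position"].round(4),"rpy",s["ee_rot"].round(4),"gap",round(s["finger_gap"],3),"f",s["ft_force"].round(1),"j7",s["joints"].round(2)[-1])
E
python3 - <<'E'
from h import *
pose(); p=arm.capture("wrist"); save(p,"w1")
for n in ("desolder_pump","yellow_driver","black_driver","flux_tin"): fit(p,n)
E
```

```text
t 2.35 pos [ 0.5024 -0.41    0.2314] rpy [ 3.1414e+00 -2.0000e-04 -2.9800e-02] gap 1.0 f [ 0.4 -1.3 -0.4] j7 -1.01
desolder_pump 0.85 [ 0.5239 -0.4127] yaw 3.123 -0.092 0.106 [ 517.1 -412.8] [ 22. 198.]
yellow_driver 0.59 [ 0.4928 -0.2229] yaw 2.725 -0.099 0.059 [ 511.4 -230. ] [ 28. 158.]
black_driver 0.58 [ 0.5099 -0.3141] yaw 2.727 -0.067 0.038 [ 522.5 -321.5] [ 18. 105.]
flux_tin 0.81 [ 0.4935 -0.1398] yaw 2.727 -0.028 0.036 [ 489.8 -141.7] [36. 61.]
```

View pics/w1.png

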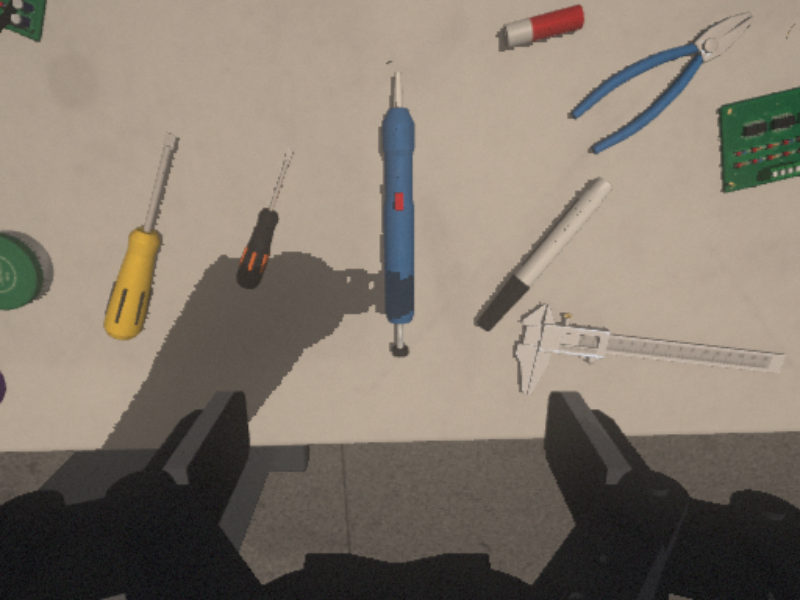

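The wrist picture shows the pump from nozzle (397,75) to plunger (400,350). The drivers are at (140,235) and (265,220), and the network's lengths match the given sizes. Now grasping the pump 26 mm towards the robot from its middle.

>>> {"api": "apply_moves", "payload": {"rows": [[0.2,[-0.095,0.02,0.3],-0.007],[0.2,[0,0,0.4],0],[0.2,[0,0,0.4],0],[0.2,[0,0,0.4],0],[0.2,[0,0,0.3],0],[0.2,[0,0,0.09],0],[-1,[0,0,0],0],[-1,[0,0,0],0],[-1,[0,0,0],0],[-1,[0,0,0],0]]}}

```text
clock: 3.6
position: [0.4906, -0.4144, 0.0067]
ee_rot: [3.139, -0.003, -0.019]
ft_force: [-0.1, -0.7, 4.6]
finger_gap: 0.224
gripper_force: 61.1
```

>>> {"api": "apply_moves", "payload": {"rows": [[-1,[0,0,-0.3],0],[-1,[0,0,-0.4],0],[-1,[0,0,-0.4],-0.046],[-1,[0,0,-0.3],-0.046],[-1,[0.07,-0.327,0],0],[-1,[0.07,-0.327,0],0],[-1,[0.07,-0.327,0],0],[-1,[0.07,-0.327,0],0],[-1,[0.07,-0.327,0],0],[-1,[0.07,-0.327,0],0]]}}

```text
clock: 4.6
position: [0.5104, -0.1718, 0.1737]
ee_rot: [3.141, -0.002, 0.125]
ft_force: [0.2, 1.0, -0.7]
finger_gap: 0.224
gripper_force: 60.5
```

>>> {"api": "apply_moves", "payload": {"rows": [[-1,[0.07,-0.327,0],0],[-1,[0.07,-0.327,0],0],[-1,[0.07,-0.327,0],0],[-1,[0.07,-0.327,0],0],[-1,[0.07,-0.327,0],0],[-1,[0.07,-0.327,0],0],[-1,[0.07,-0.327,0],0],[-1,[0,0,0],0],[-1,[0,0,0],0]]}}

```text
clock: 5.5
position: [0.5341, 0.108, 0.1733]
ee_rot: [-3.141, -0.001, 0.129]
ft_force: [0.6, -1.3, 0.1]
finger_gap: 0.225
gripper_force: 60.5
```

```bash
python3 - <<'E'
from h import *
pose(); p=arm.capture("wrist"); save(p,"w2")
fit(p,"desolder_pump",.15)
for r in redpockets(p,.016): print(*r)
E
```

```text
t 5.5 pos [0.5341 0.108  0.1733] rpy [-3.1412e+00 -1.4000e-03  1.2860e-01] gap 0.225 f [ 0.6 -1.3  0.1] j7 -1.69
desolder_pump 0.93 [0.5655 0.1118] yaw -3.007 -0.082 0.118 [547.8 109.1] [200.  26.]
7819 [0.5767 0.1505] [564.4 148.3 213.2  31.    7. ] -3.02 [-0.094  0.119] [0.5813 0.1507 0.0143]
5154 [0.5528 0.2235] [565.7 223.8 170.9  36.5   7.1] -3.008 [-0.098  0.073] [0.5476 0.226  0.0142]
4882 [0.5951 0.3069] [593.9 304.4  57.2  70.   84.2] 3.076 [-0.034  0.036] [0.5956 0.3032 0.0222]
3018 [0.5637 0.0709] [571.1  72.1 119.9  28.2   7. ] -3.023 [-0.067  0.052] [0.5607 0.0719 0.0143]
422 [0.5377 0.1017] [537.1 101.6  27.9  13.2   7.4] -3.006 [-0.013  0.015] [0.5802 0.1107 0.1878]
```

View pics/w2.png

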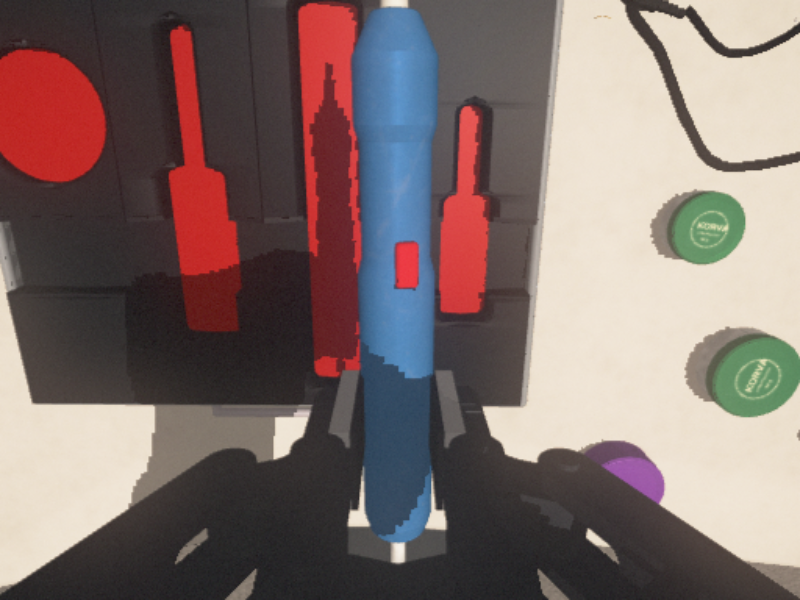

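The wrist picture shows the held pump (400,270) parallel to its slot (330,200). The pocket sizes fit the given ones. Aligning and coming down partway.

>>> {"api": "apply_moves", "payload": {"rows": [[-1,[0.072,-0.3,0],0.004],[-1,[0,0,0.3],0],[-1,[0,0,0.3],0],[-1,[0,0,0.25],0],[-1,[0,0,0],0],[-1,[0,0,0],0]]}}

```text
clock: 6.2
position: [0.5384, 0.1418, 0.071]
ee_rot: [3.141, 0.0, 0.117]
ft_force: [0.8, 0.2, 0.6]
finger_gap: 0.225
gripper_force: 60.5
```

```bash
python3 - <<'E'
from h import *
pose(); p=arm.capture("wrist"); save(p,"w3")
fit(p,"desolder_pump",.075)
for r in redpockets(p,.016): print(*r)
E
```

```text
t 6.2 pos [0.5384 0.1418 0.071 ] rpy [3.1407e+00 2.0000e-04 1.1710e-01] gap 0.225 f [0.8 0.2 0.6] j7 -1.75
desolder_pump 0.85 [0.5772 0.1461] yaw -3.018 -0.069 0.098 [562.6 144.5] [166.  22.]
desolder_pump 0.68 [0.5991 0.1527] yaw -3.036 -0.046 0.112 [566.6 147.1] [158.  58.]
10351 [0.5547 0.224 ] [564.6 223.8 169.2  36.1   7.2] -3.005 [-0.094  0.075] [0.5492 0.2266 0.0143]
1968 [0.6044 0.1657] [588.3 162.5 137.2  13.7   4.7] -3.041 [-0.052  0.085] [0.6066 0.1659 0.0143]
149 [0.6561 0.1461] [654.1 146.8   9.6   6.9   7.9] -2.354 [-0.005  0.007] [0.6569 0.1457 0.0143]
2202 [0.5915 0.2872] [590.5 285.8  15.8  59.4  83.5] 3.036 [-0.029  0.03 ] [0.5925 0.283  0.0223]
5664 [0.5625 0.0703] [570.8  72.3 119.9  28.3   7.2] -3.041 [-0.068  0.052] [0.5588 0.0708 0.0144]
425 [0.5672 0.1406] [566.8 140.5  18.3   8.7   6.7] -3.03 [-0.009  0.01 ] [0.5845 0.1442 0.0854]
```

View pics/w3.png

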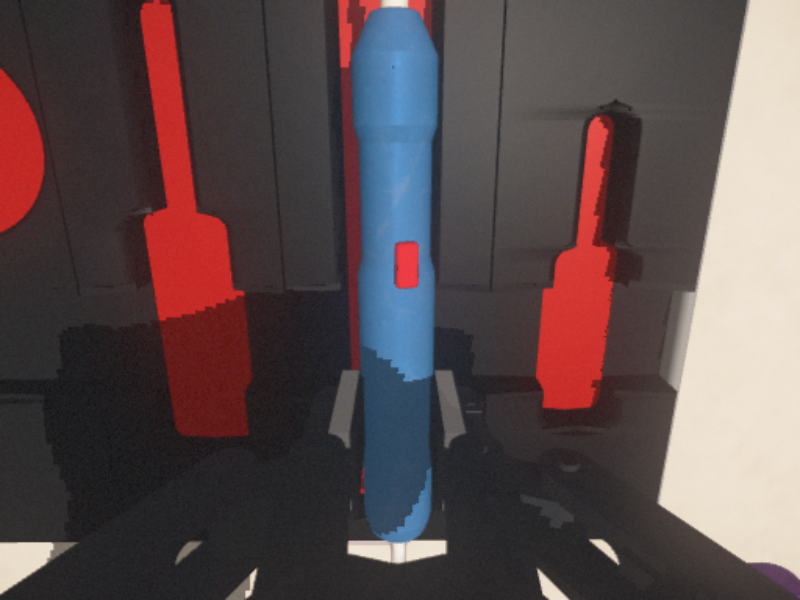

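The pump is over its slot, about 3 mm to the right. Correcting that and lowering.

>>> {"api": "apply_moves", "payload": {"rows": [[-1,[0,-0.025,0],-0.003],[-1,[0,0,0.13],0],[-1,[0,0,0.13],0],[-1,[0,0,0.13],0],[-1,[0,0,0],0]]}}

```text
clock: 6.8
position: [0.5382, 0.1467, 0.0232]
ee_rot: [-3.141, -0.001, 0.124]
ft_force: [-0.0, 0.3, 0.5]
finger_gap: 0.225
gripper_force: 60.5
```

>>> {"api": "apply_moves", "payload": {"rows": [[-1,[0,0,0.012],0],[-0.2,[0,0,0],0],[0,[0,0,0],0],[0,[0,0,0],0],[0,[0,0,-0.2],0],[0,[0,0,-0.4],0],[0,[0,0,-0.4],0],[0,[0,0,-0.3],0]]}}

```text
clock: 7.6
position: [0.5383, 0.1464, 0.1811]
ee_rot: [-3.141, -0.002, 0.124]
ft_force: [1.1, 0.6, -0.6]
finger_gap: 0.502
gripper_force: 0.0
```

```bash
python3 - <<'E'
from h import *
pose(); p=arm.capture("wrist"); save(p,"w4"); W=world(p)
fit(p,"desolder_pump",.028)
for r in arm.regions_of(p,"desolder_pump")[:1]: print(np.nanpercentile(W[r["pixels"]][:,2],[50,90,98]))
for r in redpockets(p,.016): print(*r)
E
```

```text
t 7.6 pos [0.5383 0.1464 0.1811] rpy [-3.1413e+00 -2.4000e-03  1.2370e-01] gap 0.502 f [ 1.1  0.6 -0.6] j7 -1.75
desolder_pump 0.66 [0.5706 0.1507] yaw -3.007 -0.094 0.107 [564.2 149.9] [201.  22.]
[0.03342984 0.03595063 0.03701725]
3580 [0.5823 0.1474] [565.2 147.8 212.9  32.3   7. ] -3.019 [-0.089  0.123] [0.5957 0.1459 0.0144]
5007 [0.5544 0.2235] [565.6 224.  170.4  36.5   7.1] -3.011 [-0.096  0.074] [0.5493 0.2257 0.0143]
4995 [0.5952 0.3084] [594.2 308.3  68.7  68.4  50.2] -3.05 [-0.034  0.036] [0.5959 0.3053 0.0222]
2700 [0.5623 0.0705] [570.7  72.  119.4  28.5   7. ] -3.032 [-0.068  0.051] [0.559  0.0712 0.0144]
86 [0.5813 0.1495] [581.2 149.8  11.8   5.5   7.3] -3.043 [-0.006  0.006] [0.5835 0.1499 0.0374]
```

View pics/w4.png

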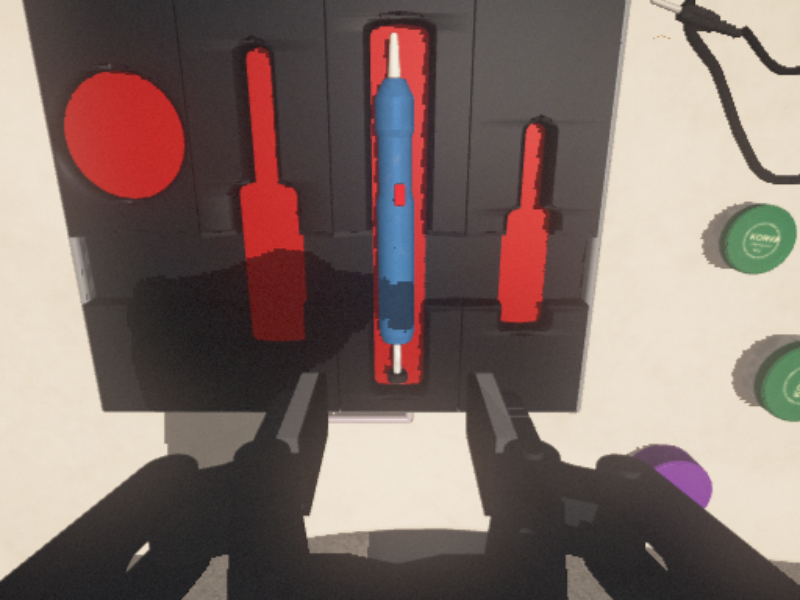

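The picture shows the pump (395,210) lying fully in its slot, top at 37 mm as expected. Now the yellow driver.

>>> {"api": "apply_moves", "payload": {"rows": [[0.2,[-0.096,0.327,0],0],[0.2,[-0.096,0.327,0],0],[0.2,[-0.096,0.327,0],0],[0.2,[-0.096,0.327,0],0],[0.2,[-0.096,0.327,0],0],[0.2,[-0.096,0.327,0],0],[0.2,[-0.096,0.327,0],0],[0.2,[-0.096,0.327,0],0],[0.2,[-0.096,0.327,0],0]]}}

```text
clock: 8.65
position: [0.477, -0.2181, 0.1768]
ee_rot: [-3.14, 0.002, 0.124]
ft_force: [0.7, -0.5, -0.2]
finger_gap: 0.598
gripper_force: 0.0
```

>>> {"api": "apply_moves", "payload": {"rows": [[0.2,[0,0,0],0.086],[0.2,[0,0,0],0.086],[0.2,[0,0,0],0.086],[0.2,[0,0,0],0.086],[0.2,[0,0,0],0],[0.2,[0,0,0],0]]}}

```text
clock: 9.25
position: [0.4778, -0.2165, 0.1774]
ee_rot: [3.141, 0.002, -0.413]
ft_force: [1.0, -0.3, -0.0]
finger_gap: 0.601
gripper_force: 0.0
```

```bash
cat >> h.py <<'E'
def delta(x,y,z,psi):
    """units of the move from here to a target (shift in tool axes as they stand)"""
    s=arm.read_state(); d=np.array([x,y,z])-s["position"]; a=s["ee_rot"][2]
    R=np.array([[np.cos(a),np.sin(a),0],[np.sin(a),-np.cos(a),0],[0,0,-1]])
    R2=np.array([[np.cos(psi),np.sin(psi),0],[np.sin(psi),-np.cos(psi),0],[0,0,-1]])
    print("units now",(R@d/.12).round(3),"after turn",(R2@d/.12).round(3),"turn",round((a-psi)/(np.pi/2),4))
E
python3 - <<'E'
from h import *
pose(); p=arm.capture("wrist")
fit(p,"yellow_driver",.013); fit(p,"black_driver",.01)
delta(.4787,-.2168,.005,-.4166)
E
```

```text
t 9.25 pos [ 0.4778 -0.2165  0.1774] rpy [ 3.1412e+00  2.0000e-03 -4.1300e-01] gap 0.601 f [ 1.  -0.3 -0. ] j7 -1.53
yellow_driver 0.87 [ 0.4918 -0.2224] yaw 2.732 -0.099 0.057 [ 511.1 -229.9] [ 25. 156.]
black_driver 0.84 [ 0.5062 -0.3113] yaw 2.736 -0.069 0.033 [ 523.5 -316.7] [ 18. 102.]
units now [ 0.003 -0.002  1.441] after turn [ 0.003 -0.002  1.441] turn 0.0012
```

>>> {"api": "apply_moves", "payload": {"rows": [[0.2,[0.01,0,0.35],0],[0.2,[0,0,0.35],0],[0.2,[0,0,0.35],0],[0.2,[0,0,0.25],0],[0.2,[0,0,0.13],0],[-1,[0,0,0],0],[-1,[0,0,0],0],[-1,[0,0,0],0],[-1,[0,0,0],0]]}}

```text
clock: 10.3
position: [0.4806, -0.2178, 0.0081]
ee_rot: [-3.142, -0.003, -0.416]
ft_force: [0.3, 0.5, -1.6]
finger_gap: 0.289
gripper_force: 60.9
```

>>> {"api": "apply_moves", "payload": {"rows": [[-1,[0,0,-0.3],0],[-1,[0,0,-0.38],-0.0856],[-1,[0,0,-0.38],-0.0856],[-1,[0,0,-0.34],-0.0856],[-1,[0,0,0],-0.0856],[-1,[0.079,-0.3244,0],0],[-1,[0.079,-0.3244,0],0],[-1,[0.079,-0.3244,0],0],[-1,[0.079,-0.3244,0],0],[-1,[0.079,-0.3244,0],0]]}}

```text
clock: 11.3
position: [0.5032, -0.017, 0.1756]
ee_rot: [3.141, -0.002, 0.121]
ft_force: [0.3, -0.5, -0.5]
finger_gap: 0.29
gripper_force: 61.1
```

>>> {"api": "apply_moves", "payload": {"rows": [[-1,[0.079,-0.3244,0],0],[-1,[0.079,-0.3244,0],0],[-1,[0.079,-0.3244,0],0],[-1,[0.079,-0.3244,0],0],[-1,[0.079,-0.3244,0],0],[-1,[0.079,-0.3244,0],0],[-1,[0,0,0.3],0],[-1,[0,0,0.3],0],[-1,[0,0,0.2],0],[-1,[0,0,0],0]]}}

```text
clock: 12.3
position: [0.5289, 0.2195, 0.0765]
ee_rot: [3.14, 0.005, 0.122]
ft_force: [-1.0, -0.3, -1.4]
finger_gap: 0.286
gripper_force: 61.0
```

```bash
python3 - <<'E'
from h import *
pose(); p=arm.capture("wrist"); save(p,"w5")
z=arm.read_state()["position"][2]-.007+.013
fit(p,"yellow_driver",z)
for r in redpockets(p,.016,amin=150): print(*r[:5])
delta(.5321,.2199,.025,.122)
E
```

```text
t 12.3 pos [0.5289 0.2195 0.0765] rpy [3.1397 0.0054 0.122 ] gap 0.286 f [-1.  -0.3 -1.4] j7 -1.86
yellow_driver 0.58 [0.5469 0.2211] yaw -3.021 -0.089 0.064 [559. 222.] [153.  25.]
2447 [0.5887 0.2354] [584.2 236.8 127.1  15.7   6.7] -3.112 [-0.059  0.068]
1930 [0.5722 0.1592] [563.6 157.1 188.4  15.2   7.8] -3.029 [-0.085  0.103]
1661 [0.6172 0.1427] [589.2 141.2 141.6  12.    7.2] -2.992 [-0.043  0.099]
1335 [0.5813 0.2161] [590.7 216.  112.5  12.9   7.4] -2.921 [-0.066  0.047]
12019 [0.5958 0.3076] [594.3 307.2  69.4  70.5  87.2] -2.99 [-0.034  0.037]
3968 [0.5512 0.0688] [562.8  71.7 102.9  28.2   6.9] -3.056 [-0.063  0.04 ]
units now [0.004 0.004 0.454] after turn [0.004 0.004 0.454] turn -0.0004
```

View pics/w5.png

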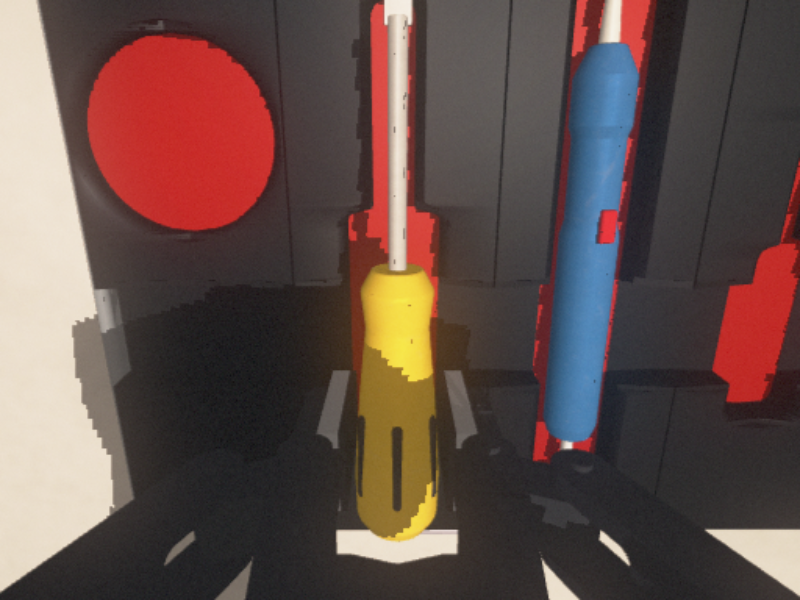

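The picture shows the yellow driver (397,300) over its cut-out with the blade centred in the narrow part. It needs a few mm forward, then down.

>>> {"api": "apply_moves", "payload": {"rows": [[-1,[0.028,-0.007,0],0],[-1,[0,0,0.15],0],[-1,[0,0,0.15],0],[-1,[0,0,0.12],0],[-1,[0,0,0],0]]}}

```text
clock: 12.9
position: [0.5341, 0.2214, 0.0276]
ee_rot: [3.141, 0.001, 0.121]
ft_force: [-0.1, -0.1, -0.3]
finger_gap: 0.287
gripper_force: 61.1
```

>>> {"api": "apply_moves", "payload": {"rows": [[-1,[0,0,0.03],0],[-1,[0,0,0],0],[-0.2,[0,0,0],0],[0,[0,0,0],0],[0,[0,0,0],0],[0,[0,0,-0.2],0],[0,[0,0,-0.4],0],[0,[0,0,-0.4],0],[0,[0,0,-0.3],0]]}}

```text
clock: 13.8
position: [0.5351, 0.2217, 0.1836]
ee_rot: [-3.141, -0.003, 0.121]
ft_force: [0.7, 0.9, -1.0]
finger_gap: 0.503
gripper_force: 0.0
```

```bash
python3 - <<'E'
from h import *
pose(); p=arm.capture("wrist"); save(p,"w6"); W=world(p)
fit(p,"yellow_driver",.028)
for r in arm.regions_of(p,"yellow_driver")[:1]: print(np.nanpercentile(W[r["pixels"]][:,2],[10,50,90,98]))
for r in redpockets(p,.016,amin=150): print(*r[:5])
delta(.505,-.306,.18,-.408)
E
```

```text
t 13.8 pos [0.5351 0.2217 0.1836] rpy [-3.1409e+00 -2.6000e-03  1.2130e-01] gap 0.503 f [ 0.7  0.9 -1. ] j7 -1.87
yellow_driver 0.97 [0.5486 0.2227] yaw -3.029 -0.098 0.059 [567.8 226.4] [157.  27.]
[0.0288628  0.03577484 0.03929446 0.0405191 ]
2701 [0.585  0.1483] [565.  148.1 212.5  32.3   7.2] -3.025 [-0.086  0.126]
2333 [0.5644 0.2241] [564.7 224.2 171.4  36.7   7. ] -3.003 [-0.086  0.085]
4888 [0.5953 0.3063] [5.945e+02 3.060e+02 6.940e+01 6.840e+01 5.000e-01] -2.844 [-0.034  0.036]
2332 [0.5593 0.0697] [570.4  72.4 119.8  28.2   7.1] -3.045 [-0.071  0.049]
713 [0.4363 0.4631] [438.  461.2  20.2  63.5  83.8] 3.039 [-0.034  0.03 ]
units now [-0.79   4.338  0.029] after turn [1.508 4.144 0.029] turn 0.3369
```

View pics/w6.png

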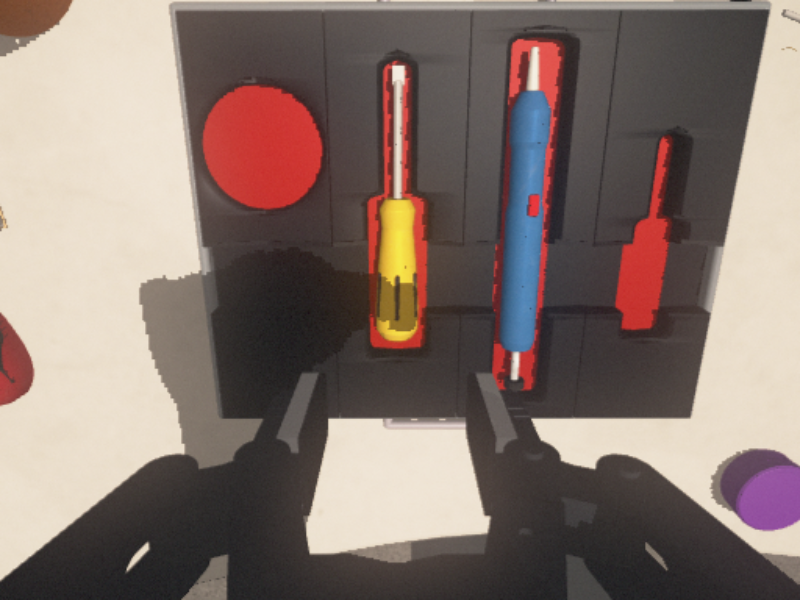

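The yellow driver (397,210) lies fully in its cut-out, top at 40.5 mm. Next is the black driver.

>>> {"api": "apply_moves", "payload": {"rows": [[0,[-0.0616,0.3352,0],0],[0,[-0.0616,0.3352,0],0],[0,[-0.0616,0.3352,0],0],[0,[-0.0616,0.3352,0],0],[0,[-0.0616,0.3352,0],0],[0,[-0.0616,0.3352,0],0],[0,[-0.0616,0.3352,0],0],[0,[-0.0616,0.3352,0],0],[0,[-0.0616,0.3352,0],0],[0,[-0.0616,0.3352,0],0]]}}

```text
clock: 14.95
position: [0.5085, -0.1879, 0.1793]
ee_rot: [-3.14, 0.003, 0.122]
ft_force: [0.3, -0.6, 0.4]
finger_gap: 0.498
gripper_force: 0.0
```

>>> {"api": "apply_moves", "payload": {"rows": [[0,[-0.0616,0.3352,0],0],[0,[-0.0616,0.3352,0],0],[0,[-0.0616,0.3352,0],0],[0,[0,0,0],0.084],[0,[0,0,0],0.084],[0,[0,0,0],0.084],[0,[0,0,0],0.084],[0,[0,0,0],0],[0,[0,0,0],0]]}}

```text
clock: 15.85
position: [0.5018, -0.3087, 0.1796]
ee_rot: [3.142, 0.002, -0.403]
ft_force: [0.1, -0.1, 0.4]
finger_gap: 0.501
gripper_force: 0.0
```

```bash
python3 - <<'E'
from h import *
pose(); p=arm.capture("wrist"); fit(p,"black_driver",.009)
delta(.503,-.309,.006,-.4066)
E
```

```text
t 15.85 pos [ 0.5018 -0.3087  0.1796] rpy [ 3.1416e+00  2.1000e-03 -4.0300e-01] gap 0.501 f [ 0.1 -0.1  0.4] j7 -1.41
black_driver 0.87 [ 0.5121 -0.3142] yaw 2.726 -0.065 0.04 [ 523.8 -318.2] [ 17. 105.]
units now [ 0.007 -0.002  1.451] after turn [ 0.007 -0.002  1.451] turn 0.0016
```

>>> {"api": "apply_moves", "payload": {"rows": [[0,[0.016,0,0.35],0.006],[0,[0,0,0.35],0],[0,[0,0,0.35],0],[0,[0,0,0.25],0],[0,[0,0,0.15],0],[-1,[0,0,0],0],[-1,[0,0,0],0],[-1,[0,0,0],0],[-1,[0,0,0],0]]}}

```text
clock: 16.85
position: [0.505, -0.3104, 0.008]
ee_rot: [3.141, -0.002, -0.416]
ft_force: [0.4, -0.2, -0.5]
finger_gap: 0.189
gripper_force: 60.7
```

>>> {"api": "apply_moves", "payload": {"rows": [[-1,[0,0,-0.3],0],[-1,[0,0,-0.38],-0.0856],[-1,[0,0,-0.38],-0.0856],[-1,[0,0,-0.34],-0.0856],[-1,[0,0,0],-0.0856],[-1,[0.0747,-0.31,0],0],[-1,[0.0747,-0.31,0],0],[-1,[0.0747,-0.31,0],0],[-1,[0.0747,-0.31,0],0],[-1,[0.0747,-0.31,0],0]]}}

```text
clock: 17.85
position: [0.5262, -0.1185, 0.1757]
ee_rot: [3.141, -0.002, 0.122]
ft_force: [0.5, 0.9, -0.6]
finger_gap: 0.189
gripper_force: 60.7
```

>>> {"api": "apply_moves", "payload": {"rows": [[-1,[0.0747,-0.31,0],0],[-1,[0.0747,-0.31,0],0],[-1,[0.0747,-0.31,0],0],[-1,[0.0747,-0.31,0],0],[-1,[0.0747,-0.31,0],0],[-1,[0,0,0.3],0],[-1,[0,0,0.3],0],[-1,[0,0,0.2],0],[-1,[0,0,0],0]]}}

```text
clock: 18.75
position: [0.5458, 0.0701, 0.0767]
ee_rot: [3.141, 0.005, 0.123]
ft_force: [0.0, -0.0, 0.5]
finger_gap: 0.191
gripper_force: 60.7
```

```bash
python3 - <<'E'
from h import *
pose(); p=arm.capture("wrist"); save(p,"w7")
z=arm.read_state()["position"][2]-.007+.009
fit(p,"black_driver",z)
for r in redpockets(p,.016,amin=150): print(*r[:5])
delta(.5487,.0697,.025,.122)
E
```

```text
t 18.75 pos [0.5458 0.0701 0.0767] rpy [3.1412 0.005  0.1227] gap 0.191 f [ 0.  -0.   0.5] j7 -1.65
black_driver 0.78 [0.5542 0.0705] yaw -3.016 -0.065 0.041 [565.9  72.9] [106.  18.]
244 [0.6492 0.1713] [647.9 170.9  14.7   5.3   7.2] -3.102 [-0.006  0.009]
4276 [0.5856 0.1417] [567.5 141.1 181.7  19.    7.5] -2.997 [-0.073  0.109]
3621 [0.5791 0.0728] [572.4  72.1 118.6  28.1   7. ] -3.007 [-0.053  0.066]
1389 [0.5265 0.2087] [528.3 211.2  97.8  24.7   0. ] -3.079 [-0.051  0.046]
235 [0.5791 0.1583] [579.  158.3  12.4   6.9   7.5] -3.024 [-0.006  0.006]
units now [0.003 0.004 0.455] after turn [0.003 0.004 0.455] turn -0.0
```

View pics/w7.png

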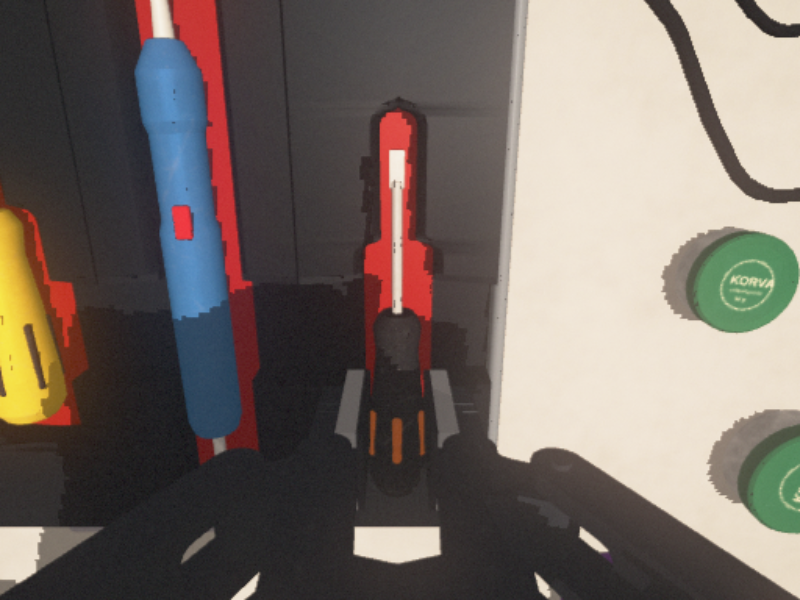

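The black driver (397,350) is centred over its cut-out. Lowering it with a 3 mm forward correction.

>>> {"api": "apply_moves", "payload": {"rows": [[-1,[0.026,0.003,0],0],[-1,[0,0,0.15],0],[-1,[0,0,0.15],0],[-1,[0,0,0.12],0],[-1,[0,0,0.03],0],[-1,[0,0,0],0]]}}

```text
clock: 19.45
position: [0.5512, 0.0702, 0.0248]
ee_rot: [3.142, -0.0, 0.122]
ft_force: [-0.1, 0.2, -0.1]
finger_gap: 0.191
gripper_force: 60.7
```

>>> {"api": "apply_moves", "payload": {"rows": [[-1,[0,0,0.01],0],[-0.4,[0,0,0],0],[-0.2,[0,0,0],0],[-0.2,[0,0,0],0],[-0.2,[0,0,-0.2],0],[0,[0,0,-0.4],0],[0,[0,0,-0.4],0],[0.5,[0,0,-0.3],0]]}}

```text
clock: 20.25
position: [0.5516, 0.0703, 0.1824]
ee_rot: [-3.142, -0.003, 0.122]
ft_force: [1.0, 0.5, 0.3]
finger_gap: 0.651
gripper_force: 0.0
```

```bash
python3 - <<'E'
from h import *
pose(); p=arm.capture("wrist"); save(p,"w8"); W=world(p)
fit(p,"black_driver",.025); fit(p,"flux_tin",.02)
for r in arm.regions_of(p,"black_driver")[:1]: print(np.nanpercentile(W[r["pixels"]][:,2],[10,50,90,98]))
for r in arm.regions_of(p,"flux_tin"): print(np.nanmedian(W[r["pixels"]],0))
for r in redpockets(p,.016,amin=150): print(*r[:5])
p=arm.capture("top"); fit(p,"flux_tin",.02)
E
```

```text
t 20.25 pos [0.5516 0.0703 0.1824] rpy [-3.1415e+00 -2.6000e-03  1.2190e-01] gap 0.651 f [1.  0.5 0.3] j7 -1.65
black_driver 0.95 [0.5574 0.0704] yaw -3.016 -0.067 0.038 [572.   72.1] [104.  16.]
black_driver 0.17 [0.5846 0.1501] yaw -3.009 -0.099 0.141 [563.7 147.9] [240.  79.]
black_driver 0.17 [0.5717 0.2264] yaw -3.007 -0.102 0.138 [553.6 222.8] [240.  83.]
flux_tin 0.96 [ 0.4979 -0.1218] yaw -2.102 -0.034 0.034 [ 496.7 -121.5] [67. 55.]
flux_tin 0.88 [ 0.5837 -0.0653] yaw -1.869 -0.023 0.023 [584.1 -65.4] [46. 41.]
[0.02438066 0.02927481 0.03176214 0.03280411]
[ 0.49814107 -0.1215016   0.02110266]
[ 0.58329883 -0.06724795  0.01597693]
2706 [0.5963 0.1453] [569.5 147.3 203.8  30.3   8.3] -2.965 [-0.076  0.128]
1463 [0.5575 0.2167] [565.  217.7 170.7  33.2   2.3] -2.96 [-0.094  0.077]
1774 [0.5924 0.2929] [591.7 290.6  26.4  67.2  83.9] 3.048 [-0.033  0.034]
1687 [0.5704 0.0719] [571.4  72.4 120.6  28.    7.8] -3.016 [-0.061  0.059]
181 [0.4745 0.1481] [474.3 147.6  30.3   8.7   7.1] -3.061 [-0.015  0.016]
flux_tin 0.76 [ 0.3991 -0.0639] yaw 2.285 -0.028 0.027 [399.2 -63.1] [51. 50.]
flux_tin 0.67 [ 0.4923 -0.1249] yaw -2.88 -0.03 0.028 [ 492.1 -125.6] [55. 56.]
flux_tin 0.61 [ 0.579 -0.067] yaw -2.113 -0.021 0.02 [579.1 -67.6] [41. 40.]
```

View pics/w8.png

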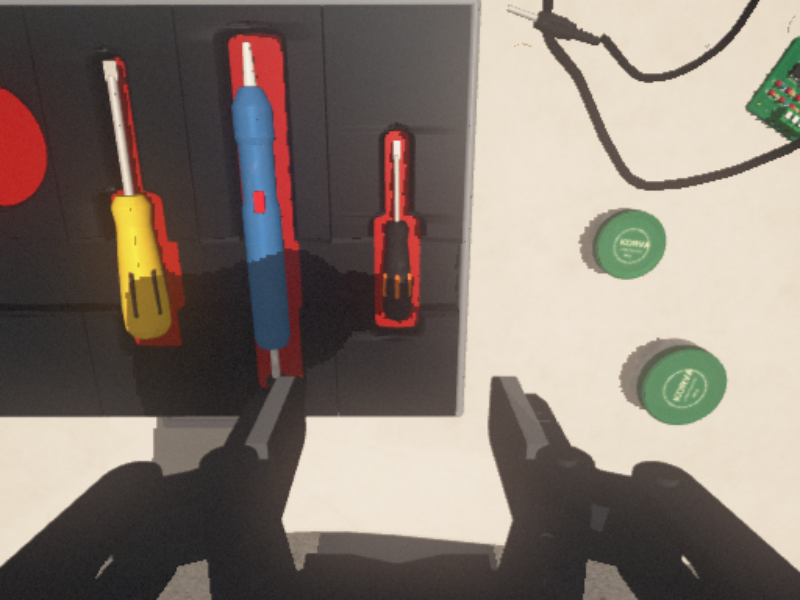

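The black driver (397,240) is fully seated, top at 33 mm. The larger green tin is at (682,385). I'll go over it, turning a quarter so the fingers close along the insert's length.

>>> {"api": "apply_moves", "payload": {"rows": [[1,[-0.13,0.307,0],0],[1,[-0.13,0.307,0],0],[1,[-0.13,0.307,0],0],[1,[-0.13,0.307,0],0],[1,[-0.13,0.307,0],0],[1,[0,0,0],0.091],[1,[0,0,0],0.091],[1,[0,0,0],0.091],[1,[0,0,0],0.091],[1,[0,0,0],0.091]]}}

```text
clock: 21.6
position: [0.4951, -0.122, 0.1781]
ee_rot: [3.14, 0.003, -0.599]
ft_force: [0.5, 0.0, 0.2]
finger_gap: 0.998
gripper_force: 0.0
```

>>> {"api": "apply_moves", "payload": {"rows": [[1,[0,0,0],0.091],[1,[0,0,0],0.091],[1,[0,0,0],0.091],[1,[0,0,0],0.091],[1,[0,0,0],0.091],[1,[0,0,0],0.091],[1,[0,0,0],0],[1,[0,0,0],0]]}}

```text
clock: 22.4
position: [0.4955, -0.1219, 0.1785]
ee_rot: [3.139, -0.0, -1.447]
ft_force: [-0.2, -1.1, -0.8]
finger_gap: 1.0
gripper_force: 0.0
```

```bash
python3 - <<'E'
from h import *
pose(); p=arm.capture("wrist"); save(p,"w9"); fit(p,"flux_tin",.022)
delta(.4965,-.122,.06,-1.449)
E
```

```text
t 22.4 pos [ 0.4955 -0.1219  0.1785] rpy [ 3.1395 -0.     -1.4467] gap 1.0 f [-0.2 -1.1 -0.8] j7 -2.39
flux_tin 0.92 [ 0.4944 -0.1289] yaw 1.607 -0.028 0.029 [ 494.9 -128.3] [54. 55.]
flux_tin 0.71 [ 0.5788 -0.0762] yaw -2.12 -0.023 0.023 [579.1 -75.9] [45. 40.]
flux_tin 0.61 [ 0.4036 -0.071 ] yaw 2.128 -0.03 0.033 [404.1 -70.4] [55. 60.]
units now [ 0.    -0.007  0.991] after turn [ 0.    -0.007  0.991] turn 0.0007
```

View pics/w9.png

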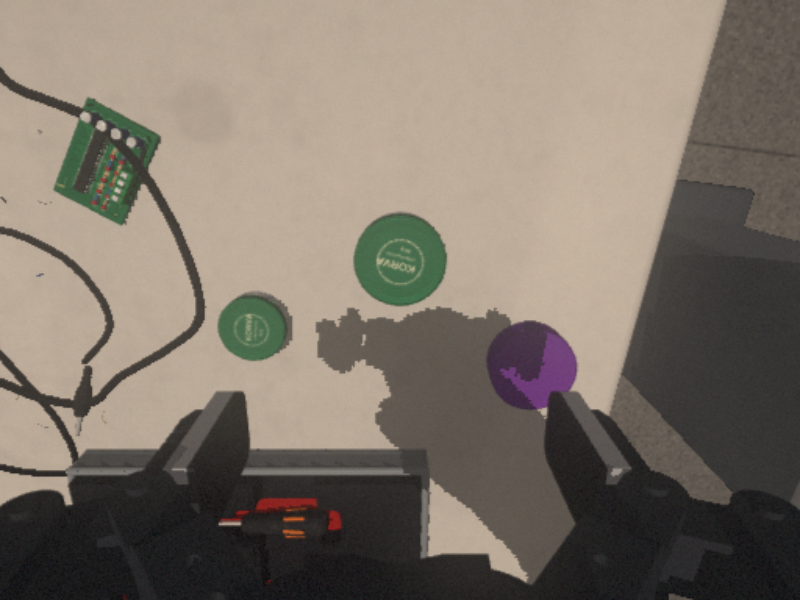

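The tin is at (400,258), with the purple one and the small green one clear of the fingers. Lowering so that the pads take the lid.

>>> {"api": "apply_moves", "payload": {"rows": [[1,[0.043,0.013,0.35],0],[1,[0,0,0.35],0],[1,[0,0,0.35],0],[1,[0,0,0.25],0],[1,[0,0,0.12],0],[1,[0,0,0],0],[1,[0,0,0],0]]}}

```text
clock: 23.2
position: [0.4952, -0.1276, 0.0093]
ee_rot: [-3.141, 0.0, -1.45]
ft_force: [0.9, -0.2, -0.3]
finger_gap: 0.996
gripper_force: 0.0
```

>>> {"api": "apply_moves", "payload": {"rows": [[-1,[0,0,0.01],0],[-1,[0,0,0],0],[-1,[0,0,0],0],[-1,[0,0,0],0]]}}

```text
clock: 23.6
position: [0.4958, -0.1275, 0.0094]
ee_rot: [-3.14, -0.001, -1.45]
ft_force: [-0.9, 0.2, 10.0]
finger_gap: 0.601
gripper_force: 61.2
```

>>> {"api": "apply_moves", "payload": {"rows": [[-1,[0,0,-0.12],0],[-1,[0,0,-0.3],0],[-1,[0,0,-0.35],0],[-1,[0,0,-0.35],0],[-1,[0,0,-0.3],0],[-1,[-0.2,-0.074,0],0],[-1,[-0.348,-0.127,0],0],[-1,[-0.348,-0.127,0],0],[-1,[-0.348,-0.127,0],0],[-1,[-0.348,-0.127,0],0]]}}

```text
clock: 24.6
position: [0.5415, 0.0726, 0.1791]
ee_rot: [-3.14, 0.001, -1.45]
ft_force: [1.1, 0.1, -0.7]
finger_gap: 0.602
gripper_force: 63.3
```

>>> {"api": "apply_moves", "payload": {"rows": [[-1,[-0.348,-0.127,0],0],[-1,[-0.348,-0.127,0],0],[-1,[-0.348,-0.127,0],0],[-1,[-0.348,-0.127,0],0],[-1,[-0.348,-0.127,0],0],[-1,[-0.148,-0.053,0],0],[-1,[0,0,0],0],[-1,[0,0,0],0]]}}

```text
clock: 25.4
position: [0.5862, 0.2785, 0.1793]
ee_rot: [-3.136, 0.01, -1.419]
ft_force: [-0.6, -0.8, -0.4]
finger_gap: 0.603
gripper_force: 63.3
```

```bash
python3 - <<'E'
from h import *
pose(); print(arm.read_state()["joints"].round(2)); p=arm.capture("wrist"); save(p,"w10"); W=world(p)
fit(p,"flux_tin",.19)
for r in redpockets(p,.024,amin=150): print(*r)
delta(.5955,.3055,.09,-1.449)
E
```

```text
t 25.4 pos [0.5862 0.2785 0.1793] rpy [-3.1356  0.0097 -1.4191] gap 0.603 f [-0.6 -0.8 -0.4] j7 -2.65
[-0.99  1.04  1.08  1.58 -1.    1.15 -2.65]
flux_tin 0.74 [0.5864 0.2751] yaw 1.722 -0.03 0.032 [586.6 276. ] [52. 61.]
4339 [0.5644 0.147 ] [565.1 149.1 208.1  31.    7. ] -3.023 [-0.105  0.103] [0.563  0.1444 0.0144]
2590 [0.5563 0.2205] [565.1 223.6 166.3  35.7   7.1] -2.995 [-0.092  0.074] [0.5559 0.2237 0.0144]
2404 [0.5986 0.2943] [598.7 294.7  67.6  45.9  20.6] -2.784 [-0.034  0.034] [0.6002 0.2946 0.0223]
270 [0.4135 0.4888] [412.4 491.   14.8  38.5   9.1] 1.699 [-0.017  0.022] [0.4152 0.4867 0.0263]
units now [-0.214 -0.109  0.745] after turn [-0.218 -0.102  0.745] turn 0.0183
```

View pics/w10.png

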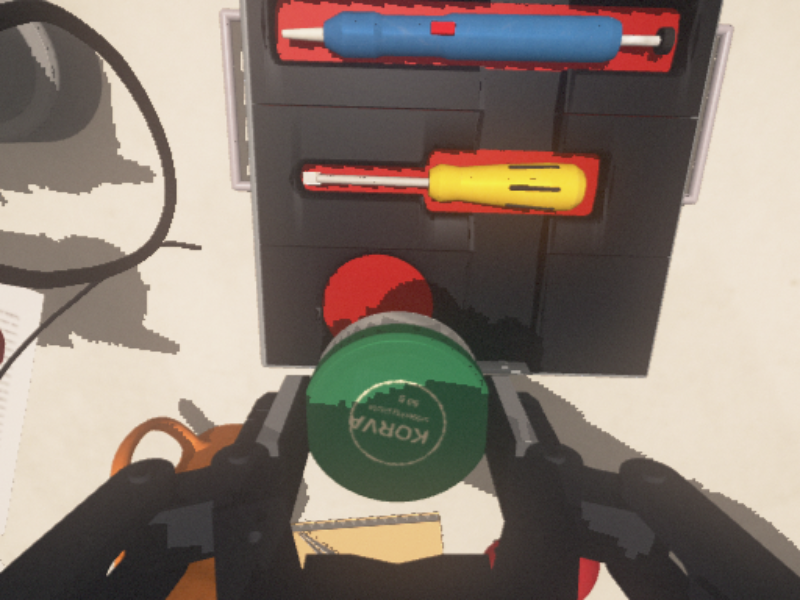

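The arm has run into its j5 and j7 limits at this yaw. The tin (400,410) is held level. I'll turn back 45°, which still keeps the fingers over the tin's own insert.

>>> {"api": "apply_moves", "payload": {"rows": [[-1,[0,0,0],-0.081],[-1,[0,0,0],-0.081],[-1,[0,0,0],-0.081],[-1,[0,0,0],-0.081],[-1,[0,0,0],-0.081],[-1,[0,0,0],-0.081],[-1,[0,0,0],0],[-1,[0,0,0],0]]}}

```text
clock: 26.3
position: [0.5865, 0.2791, 0.1791]
ee_rot: [-3.13, 0.003, -0.658]
ft_force: [0.4, -0.5, -0.2]
finger_gap: 0.602
gripper_force: 63.3
```

```bash
python3 - <<'E'
from h import *
pose(); print(arm.read_state()["joints"].round(2)); p=arm.capture("wrist"); W=world(p)
fit(p,"flux_tin",.19)
for r in redpockets(p,.024,amin=300): print(*r[:3])
delta(.5955,.3055,.09,arm.read_state()["ee_rot"][2])
p=arm.capture("top"); W=world(p); X=W.reshape(-1,3)
# tray frame heights: rim beyond the tin insert; mug
o=np.array([.5651,.148]); ux=np.array([-.1217,.9926]); uy=np.array([-.9926,-.1217])
q=(X[:,:2]-o); a=q@ux; b=q@uy
for lo in range(176,204,3):
    s=(a>lo/1e3)&(a<(lo+3)/1e3)&(abs(b+.05)<.04); print(lo,s.sum(),np.nanpercentile(X[s,2],[50,90]).round(4))
s=(X[:,1]>.36)&(X[:,1]<.6)&(X[:,2]>.05)&(X[:,0]>.45)&(X[:,0]<.8); print("tall",s.sum(),X[s].min(0) if s.any() else 0,X[s].max(0) if s.any() else 0)
E
```

```text
t 26.3 pos [0.5865 0.2791 0.1791] rpy [-3.1303  0.0033 -0.6577] gap 0.602 f [ 0.4 -0.5 -0.2] j7 -2.0
[-0.94  0.96  0.91  1.58 -0.87  1.04 -2.  ]
flux_tin 0.86 [0.5884 0.2766] yaw 2.485 -0.03 0.032 [587.9 277.3] [52. 62.]
3287 [0.5819 0.1498] [567.  150.  207.4  31.4   6.9]
1056 [0.555  0.0797] [562.9  79.9  99.1  25.1  13.9]
2306 [0.5677 0.2237] [566.9 224.1 166.9  36.1   6.5]
3537 [0.5983 0.3029] [598.9 302.9  68.   58.4  71.1]
units now [-0.071 -0.218  0.739] after turn [-0.071 -0.218  0.739] turn 0.0
176 16 [0.0311 0.573 ]
179 12 [0.0309 0.0365]
182 12 [0.0309 0.0333]
185 9 [0.0312 0.0341]
188 15 [0.0317 0.0339]
191 6 [0.0309 0.0328]
194 11 [0.0257 0.0276]
197 4 [0.0232 0.024 ]
200 0 nan
203 3 [0.0018 0.0025]
tall 2334 [0.7503697 0.3600347 0.1360275] [0.7999596  0.57927089 0.38785661]
  return np.nanmean(a, axis, out=out, keepdims=keepdims)
```

>>> {"api": "apply_moves", "payload": {"rows": [[-1,[-0.073,-0.22,0],0],[-1,[0,0,0.3],0],[-1,[0,0,0.35],0],[-1,[0,0,0.3],0],[-1,[0,0,0],0],[-1,[0,0,0],0]]}}

```text
clock: 27.05
position: [0.5962, 0.3072, 0.0653]
ee_rot: [-3.132, 0.002, -0.653]
ft_force: [0.9, 0.2, -0.3]
finger_gap: 0.604
gripper_force: 63.3
```

```bash
python3 - <<'E'
from h import *
pose(); print(arm.read_state()["joints"].round(2)); p=arm.capture("wrist"); save(p,"w11")
fit(p,"flux_tin",.078)
for r in redpockets(p,.024,amin=300): print(*r[:3])
delta(.5955,.3055,.0325,arm.read_state()["ee_rot"][2])
E
```

```text
t 27.05 pos [0.5962 0.3072 0.0653] rpy [-3.1316e+00  2.1000e-03 -6.5340e-01] gap 0.604 f [ 0.9  0.2 -0.3] j7 -1.99
[-0.9   1.1   0.77  1.57 -0.95  0.88 -1.99]
flux_tin 0.96 [0.5991 0.3041] yaw 2.459 -0.029 0.031 [598.4 305. ] [51. 60.]
flux_tin 0.5 [0.6137 0.2005] yaw -3.069 -0.046 0.056 [609.2 190.4] [102.  39.]
4172 [0.5824 0.2281] [569.6 226.  162.7  34.6   7. ]
3724 [0.607  0.2927] [604.  296.2  67.7  41.9  47.5]
units now [-0.005  0.024  0.291] after turn [-0.005  0.024  0.291] turn 0.0
```

View pics/w11.png

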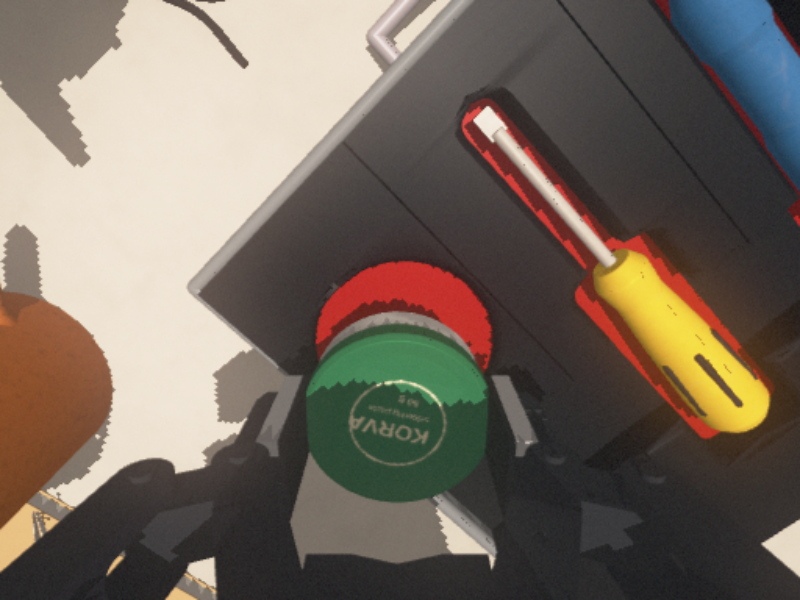

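```bash
python3 - <<'E'
from h import *
p=arm.capture("wrist"); zt=arm.read_state()["position"][2]
h=cv2.cvtColor(p["color"],cv2.COLOR_RGB2HSV); W=world(p)
def circ(m,z):
    m=cv2.morphologyEx(m.astype(np.uint8),cv2.MORPH_OPEN,np.ones((3,3)))
    n,l,st,c=cv2.connectedComponentsWithStats(m); i=1+np.argmax(st[1:,4]); v,u=np.where(l==i)
    X=plane(p,np.c_[u,v],z)[:,:2]; print(cv2.minEnclosingCircle((X*1000).astype(np.float32)),np.nanmedian(W[l==i][:,2]))
red=((h[...,0]<8)|(h[...,0]>172))&(h[...,1]>130)&(h[...,2]>60)
u=np.arange(512)[None]; v=np.arange(384)[:,None]
circ(red&(u<330)&(v>150),.0225)
circ((h[...,0]>55)&(h[...,0]<90)&(h[...,1]>90),zt-.0093+.0225)
pose()
E
```

```text
((595.0377197265625, 304.25079345703125), 34.199825286865234) 0.02232851158444074
((604.2741088867188, 301.190185546875), 24.836400985717773) 0.07894035733737387
t 27.2 pos [0.5977 0.3076 0.0675] rpy [-3.128e+00 -2.000e-04 -6.529e-01] gap 0.607 f [-0.5  0.5 -0.2] j7 -1.99
```

```bash
python3 - <<'E'
from h import *
p=arm.capture("wrist"); s=arm.read_state(); zt=s["position"][2]
b,g,r=[p["color"][...,i].astype(int) for i in (2,1,0)]
m=((g>1.3*r)&(g>1.15*b)&(g>25)).astype(np.uint8); m[:180]=0; m[:,:180]=0; m[:,330:]=0
n,l,st,c=cv2.connectedComponentsWithStats(m); i=1+np.argmax(st[1:,4]); v,u=np.where(l==i); print(st[i])
W=world(p); print("lid z",np.nanpercentile(W[l==i][:,2],[5,50,95]))
for z in (.078,.082): 
    X=plane(p,np.c_[u,v],z)[:,:2]*1000; print(cv2.minEnclosingCircle(X.astype(np.float32)),X.mean(0))
top=(l==i)&(W[...,2]>np.nanpercentile(W[l==i][:,2],50)-.003); print(np.nanmean(W[top],0)); pose()
E
```

```text
[ 196  208  117  113 7969]
lid z [0.07734149 0.07908407 0.08017927]
((597.1815185546875, 307.059814453125), 28.78767204284668) [598.72768129 305.79637115]
((599.0629272460938, 305.5544128417969), 27.905298233032227) [600.5616588  304.32970604]
[0.59863073 0.30586095 0.07908773]
t 27.25 pos [0.5974 0.3077 0.0673] rpy [-3.1281e+00  2.0000e-04 -6.5270e-01] gap 0.601 f [-0.7 -0.1  0.4] j7 -1.99
```

The tin's lid sits at (0.598, 0.306) and the recess at (0.595, 0.304). Making a small correction, then down.

>>> {"api": "apply_moves", "payload": {"rows": [[-1,[-0.009,0.03,0],0],[-1,[0,0,0.1],0],[-1,[0,0,0.1],0],[-1,[0,0,0.06],0],[-1,[0,0,0],0],[-1,[0,0,0],0]]}}

```text
clock: 27.85
position: [0.5923, 0.3059, 0.0333]
ee_rot: [-3.132, 0.004, -0.652]
ft_force: [-2.3, -0.6, 3.2]
finger_gap: 0.601
gripper_force: 64.7
```

>>> {"api": "apply_moves", "payload": {"rows": [[0.4,[0,0,0],0],[0.6,[0,0,0],0],[0.7,[0,0,0],0],[0.7,[0,0,-0.1],0],[0.7,[0,0,-0.3],0],[0.7,[0,0,-0.4],0],[0.7,[0,0,-0.4],0],[0.7,[0,0,0],0]]}}

```text
clock: 28.65
position: [0.5973, 0.3039, 0.1862]
ee_rot: [-3.12, -0.006, -0.653]
ft_force: [0.7, -0.6, 0.9]
finger_gap: 0.852
gripper_force: 0.0
```

```bash
python3 - <<'E'
from h import *
pose(); p=arm.capture("wrist"); save(p,"w12"); W=world(p)
for r in arm.regions_of(p,"flux_tin")[:1]: print(r["score"],np.nanmedian(W[r["pixels"]],0),np.nanpercentile(W[r["pixels"]][:,2],[5,50,95]))
fit(p,"flux_tin",.045)
p=arm.capture("top"); cv2.imwrite("pics/top1.png",cv2.resize(p["color"][120:290,80:430,::-1],(800,389),interpolation=cv2.INTER_CUBIC))
E
```

```text
t 28.65 pos [0.5973 0.3039 0.1862] rpy [-3.1201 -0.0062 -0.6532] gap 0.852 f [ 0.7 -0.6  0.9] j7 -2.09
0.9 [0.59288022 0.30423066 0.04514677] [0.0433309  0.04514677 0.04634994]
flux_tin 0.9 [0.5927 0.3045] yaw 2.422 -0.028 0.029 [592.8 304.9] [55. 57.]
```

View pics/w12.png

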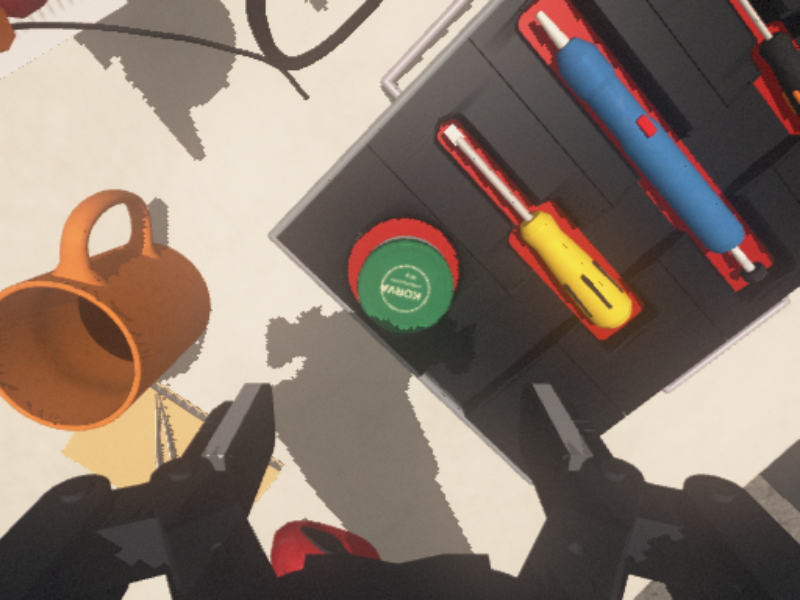

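The tin (405,285) is in its recess, lid level at 45 mm as it should be, and the other three tools are still seated. Handing in.

```bash
python3 -c "
from bench import arm
print(arm.job_done())"
```

```text
the job is handed in; nothing more can be done
None
```

The pump, yellow driver, black driver and green-lidded tin are each down in their own cut-out, with heights and positions checked by camera; I never touched the blue driver or circuit board, and handed in at about 29 s.

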